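Find the loaded grinding jar

TASK

One of the two closed grinding jars in the holder still has the heavy steel puck inside, the other only a light plastic one. Lift the left jar (as seen from the robot), feel its weight and set it gently back in its own seat, then lift the right one, holding each still for a moment well clear of its seat (5 cm or more); then hold the heavier jar upright over the middle of the empty clear tray, a hand's breadth above it, and finish still holding it there, with the lighter jar standing in its own seat. Keep the jars upright and do not disturb the tray or anything else on the worktop.

Things in the scene. Friction and masses are not known exactly. Their poses are not given: they have to be found in the camera images.
- jar_left_centre (a point): closed grinding jar of plain grey metal, upright cylinder 50 mm diameter, 68 mm high plus a 2 mm disc on its screw lid (fixed shut); it stands in the left seat of the holder. Total mass 0.22 to 0.28 kg with the plastic puck or 0.48 to 0.62 kg with the steel puck; the puck is loose inside with a few mm of play. This point is on the jar's axis, 35 mm above its underside; z is up along the axis. Grasp it round the body.
- jar_right_centre (a point): closed grinding jar of plain grey metal, upright cylinder 50 mm diameter, 68 mm high plus a 2 mm disc on its screw lid (fixed shut); it stands in the right seat of the holder. Total mass 0.22 to 0.28 kg with the plastic puck or 0.48 to 0.62 kg with the steel puck; the puck is loose inside with a few mm of play. This point is on the jar's axis, 35 mm above its underside; z is up along the axis. Grasp it round the body.
- jar_left: the left jar (see its centre); origin at the centre of its underside, z up along its axis
- jar_right: the right jar (see its centre); origin at the centre of its underside, z up along its axis
- holder: grey plate fixed to the worktop, 84 x 210 x 14 mm, with two round seats 120 mm apart for the jars; origin at the centre of its underside, y along its length towards the left seat, turned at most 0.2 rad
- seat_left (a point): centre of the floor of the holder's left (+y) seat: round recess 60 mm wide and 6 mm deep; a jar standing in it has its underside here and its centre 35 mm above
- seat_right (a point): centre of the floor of the holder's right (-y) seat: round recess 60 mm wide and 6 mm deep; a jar standing in it has its underside here and its centre 35 mm above
- tray: empty clear acrylic tray lying loose on the worktop to the left of the holder, 180 x 90 x 20 mm, long side running left to right; origin at the centre of its underside, x along its length, z up
- tip_box: bystander: pipette tip box with clear lid, 90 x 122 x 68 mm, at the far left; origin at its underside
- small_bottle: bystander: small capped bottle, 48 mm wide, 97 mm high, behind the holder to the right; origin at its underside
- marker: bystander: felt marker lying flat, 138 x 12 x 12 mm, in front of the holder; origin at its underside
- petri: bystander: petri dish, 91 mm wide, 15 mm high, left of the tray; origin at its underside
- timer: bystander: bench timer, 62 x 62 x 18 mm, right of the holder; origin at its underside
- spatula: bystander: thin metal spatula lying flat, 181 x 10 x 8 mm, in front of the tray; origin at its underside
- beaker: bystander: empty glass beaker, 57 mm wide, 70 mm high, behind the tray to the left; origin at its underside

How it is judged:
By the outcome, as a careful person would: the job done as asked, in the order asked, and still so for the second after the job is handed in, while the arm keeps its last pose, push and grip.
It also fails if it takes over 64 s, if anything falls off the work surface, if the arm or the gripper's body presses on something with over 40 N, if the wrist force passes 120 N, or if a joint passes its speed limit or range.

ROBOT

A 6-joint arm with a two-finger parallel gripper is mounted at the origin on a cart in front of the work surface, level with it; the furniture and walls round the work are solid. World frame = base frame: x ahead of the robot, y to its left, z up, the work surface at z = 0. Lengths are in m, angles in rad, forces in N, time in s.
With the tool pointing down it reaches from about 0.3 to 0.75 m from the base axis. Payload 8.5 kg.
Tool frame: the origin (TCP) lies on the centre line of the jaws, within the pads' length; the fingertips stand 25 mm ahead of it and the grasp point (between the pads) lies 6 mm ahead of it; z points along the fingers, y is the line along which they close (so a half turn about z gives the same grasp; the last joint's range is limited). The gripper opens to 85 mm and grips with 20 to 120 N. Pads are 22 mm wide; open, the fingers measure 114 mm over their backs; the gripper's body (76 mm by 85 mm) begins 54 mm behind the grasp point. The pads swing forward as they close: fully open they stand 13 mm farther back than shut.
Start: joints at [1.058, 0.381, 1.297, -0, 1.464, -0.215], TCP at [0.161, 0.526, 0.256] pointing down, gripper open.
Joint ranges: [-3.11, 3.11], [-0.89, 2.33], [0.22, 2.48], [-1.42, 4.56], [0.17, 2.85], [-2.88, 2.88]. Speed limits (rad/s): [2.39, 2.39, 3.14, 3.14, 3.14, 3.14].

INTERFACE

Orientations are given as a unit quaternion [w, x, y, z].
In Python, from station import observe, get_image, calibration, job_done, search_frame gives the robot as it stands.
- The arm moves only by the shell command python3 -m crank 'ROWS' [FORCE]. ROWS is a JSON object of lists of equal length, an entry for each row: "delta_pos": the shift along the world's x, y, z as a fraction of full scale, a list of three; "twist": the turn, a rotation vector about the world's x, y, z as a fraction of full scale, a list of three; "grip": the closure, from 0 (fully open) to 1 (shut). In form: {"delta_pos": [[x, y, z], ...], "twist": [[rx, ry, rz], ...], "grip": [grip, ...]}. A call has 1 to 12 rows; each row is the pose to reach, as a shift and turn from the pose commanded when the call began, turning the shorter way round; what a row does not reach only later rows make up. Full scale, the value 1, is 0.08 m for a shift and 180 degrees for a turn. A row lasts 1/10 s, in which the tool goes at most 50 mm and 8.59 degrees, less where a joint would pass 70% of its speed; a pose out of reach is approached as far as the arm can. A call with a number of a shift or a turn outside -1 to 1 is refused whole. A call with a gripper value outside its range is refused whole. The fingers move at their own pace and stop on an object; FORCE is the grip in N (left out, the last holds). Time passes only in rows, so rows that repeat a pose let the fingers close. It gives the time, the measured TCP pose, the force, the opening and the grip force at its end, in the units of the state.
- observe(): the state, without advancing time (a new reading comes with each control period).
- get_image(name): name is "side" or "top"; returns the picture (400x640x3 uint8, red, green, blue); there is no depth.
- calibration(name): a dict with "fx", "fy", "cx", "cy" (pixels), "pose" (4x4, takes a point from camera to world coordinates). Camera axes: x right, y down, z forward; pixel columns grow to the right and rows downward; lengths in m; the calibration is good to about 2 mm. A picture is of the moment at which its call begins. calibration takes no time and is no camera call.
- job_done(): hands the job in; it is judged then, once.
Trained networks look in the newest picture that a camera, given by its name, has taken for a name from the list of things; names that differ only in an ending like _2 or _b are one class to them, and where a whole thing is asked for, a point or a joint stands for the part that bears it (a point fixed in the world has none). Each returns a list of dicts, best first, with "score" (0 to 1); they miss things now and then, are a little off and sometimes report something else, mostly with a low value. They report only what shows in the picture. A call takes as long as a camera call.
- search_frame(camera, name): "xyz" ([x, y, z] in m, in world coordinates, good to about 4 mm: the middle of the surface that is visible of it).
The state is a dict: "clock": time; "joints": joint angles; "qd": joint speeds; "tau": joint torques, N m; "ee_pos": TCP position; "ee_rot": TCP orientation; "wrist_force": force on the tool from outside, world axes, zero at the start; "ft_torque": the same for the moment, N m; "gripper_width": finger opening in m; "gripper_force": force on a finger pad.
Only numpy, scipy, OpenCV 4.12 (cv2) and the standard library are available. Lean on these libraries where they do the work, as an engineer would, in place of code of your own. Each camera call takes 0.05 s, during which the arm holds its last target. There are 200 camera calls.

## Working session

There is one attempt and no reset: what is moved stays moved. The work goes in short steps, Python scripts to look and compute and a shell command to move; the robot and the scene stay as the last step left them, time stands still between calls to the robot, and variables do not carry over. Pictures are saved under pics/ and viewed, at most 10 in all, crops included, and the job is handed in when it is done.

```bash
mkdir -p pics
python3 - <<'E'
from station import *
import cv2
for n in ("top","side"):
    cv2.imwrite(f"pics/{n}0.png",get_image(n)[:,:,::-1])
    for k in ["jar_left","jar_right","jar_left_centre","jar_right_centre","holder","seat_left","seat_right","tray","beaker","small_bottle","tip_box"]:
        r=search_frame(n,k)
        print(n,k,[([round(float(v),3) for v in d["xyz"]],round(d["score"],2)) for d in r[:3]])
s=observe();print(s)
E
```

```text
top jar_left [([0.443, 0.095, 0.072], 0.52)]
top jar_right [([0.429, -0.014, 0.075], 0.84), ([0.39, -0.291, 0.015], 0.51)]
top jar_left_centre [([0.448, 0.104, 0.074], 0.76), ([0.415, 0.591, 0.018], 0.36)]
top jar_right_centre [([0.434, -0.02, 0.079], 0.76)]
top holder [([0.435, 0.04, 0.01], 0.79)]
top seat_left [([0.435, 0.042, 0.016], 0.92), ([0.366, 0.104, 0.011], 0.39)]
top seat_right []
top tray [([0.451, 0.345, 0.004], 0.82)]
top beaker [([0.621, 0.437, 0.034], 0.63)]
top small_bottle [([0.607, -0.164, 0.063], 0.5)]
top tip_box [([0.552, 0.591, 0.068], 0.7)]
side jar_left [([0.438, 0.084, 0.058], 0.7)]
side jar_right [([0.432, -0.041, 0.051], 0.94)]
side jar_left_centre [([0.441, 0.083, 0.059], 0.55)]
side jar_right_centre [([0.431, -0.039, 0.056], 0.67)]
side holder [([0.419, -0.024, 0.013], 0.69), ([0.615, 0.45, 0.067], 0.62)]
side seat_left [([0.417, -0.025, 0.011], 0.84)]
side seat_right [([0.414, -0.025, 0.012], 0.88), ([0.388, -0.302, 0.014], 0.19)]
side tray [([0.445, 0.347, 0.005], 0.73)]
side beaker [([0.617, 0.452, 0.061], 0.48)]
side small_bottle [([0.612, -0.185, 0.049], 0.86)]
side tip_box []
{'clock': 1.2, 'joints': array([ 1.05771317e+00,  3.80620987e-01,  1.29740482e+00,  1.70617296e-05,
        1.46360047e+00, -2.15299958e-01]), 'qd': array([ 9.26618838e-04, -8.42527964e-04,  2.54402562e-04,  5.64304798e-04,
       -8.03653528e-04,  4.56938047e-05]), 'tau': array([-1.54428031e-03, -4.48334277e+01, -2.31458241e+01, -2.08019137e-04,
        6.45852651e-04,  1.74873287e-05]), 'ee_pos': array([0.16136119, 0.52578023, 0.2563095 ]), 'ee_rot': array([-1.39133552e-05,  1.48342989e-01,  9.88935972e-01, -1.26866934e-05]), 'wrist_force': array([ 0.31519933,  0.29602764, -0.4153097 ]), 'ft_torque': array([ 0.03221256, -0.00630261, -0.01151114]), 'gripper_force': 0.0, 'gripper_width': 0.08521660300096834}
```

View pics/top0.png

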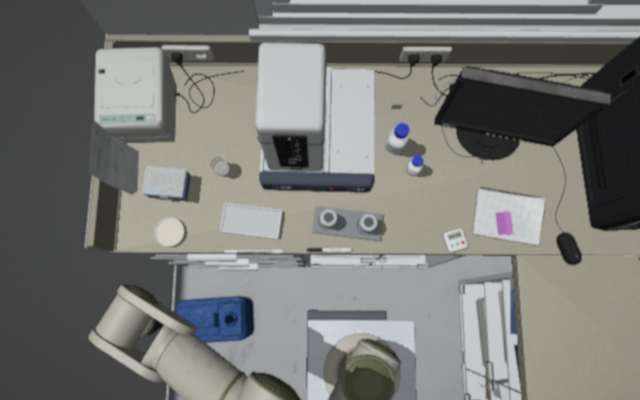

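View pics/side0.png

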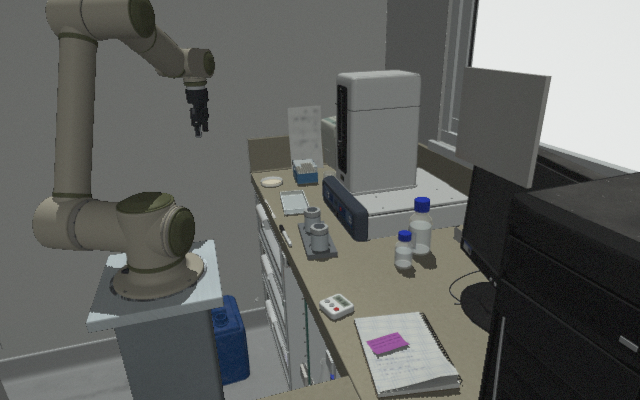

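The top picture shows the tray at (252,220), the holder at (348,223) with jar lids at about (328,217) and (369,222), and the instrument behind the holder at rows <190. The side view agrees. Next I'll refine the jar and holder positions by pixel.

```bash
cat > h.py <<'E'
from station import *
import numpy as np
def ray(n,u,v,z):
    c=calibration(n);P=np.array(c["pose"]);d=P[:3,:3]@np.array([(u-c["cx"])/c["fx"],(v-c["cy"])/c["fy"],1]);o=P[:3,3]
    return o+d*(z-o[2])/d[2]
def proj(n,p):
    c=calibration(n);P=np.array(c["pose"]);q=P[:3,:3].T@(np.array(p)-P[:3,3]);return [round(float(c["fx"]*q[0]/q[2]+c["cx"]),1),round(float(c["fy"]*q[1]/q[2]+c["cy"]),1)]
E
python3 - <<'E'
from h import *
import cv2
a=cv2.imread("pics/top0.png")[190:250,210:400]
b=cv2.imread("pics/side0.png")[180:270,260:350]
cv2.imwrite("pics/crop.png",cv2.resize(a,None,fx=4,fy=4,interpolation=cv2.INTER_CUBIC))
cv2.imwrite("pics/crops.png",cv2.resize(b,None,fx=6,fy=6,interpolation=cv2.INTER_CUBIC))
print(np.array(calibration("top")["pose"]).round(3),np.array(calibration("side")["pose"]).round(3)[:3,3])
E
```

```text
[[ 0.006 -0.979  0.204  0.198]
 [-1.    -0.006  0.004  0.129]
 [-0.003 -0.204 -0.979  1.555]
 [ 0.     0.     0.     1.   ]] [ 0.144 -1.024  0.581]
```

View pics/crop.png

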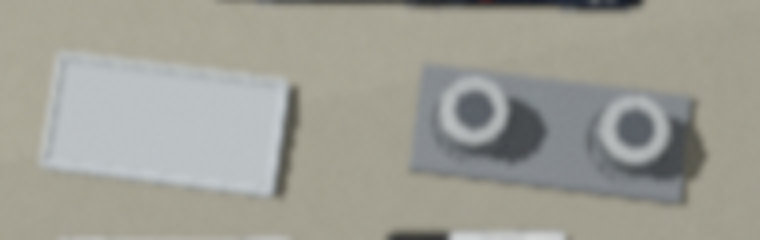

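View pics/crops.png

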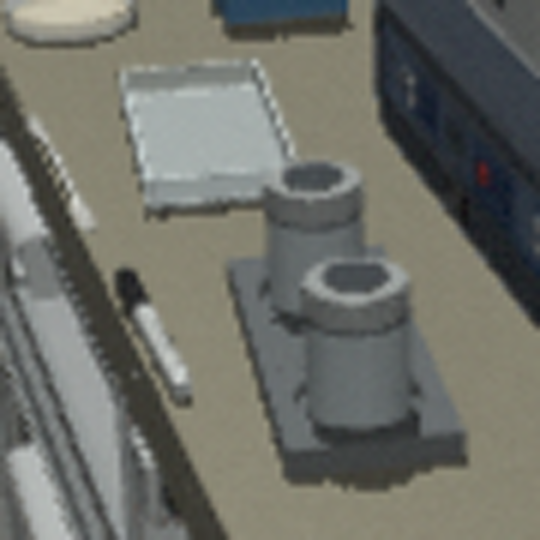

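The crops show the left lid disc at crop (474,109), the right one at (634,130), the holder corners at about (424,65), (694,97), (685,202) and (411,171), and the tray corners clear. Both jars stand in their seats.

Run:
```python
from h import *
f=lambda x,y,z:ray("top",(x+.5)/4-.5+210,(y+.5)/4-.5+190,z)
g=lambda x,y,z:ray("side",(x+.5)/6-.5+260,(y+.5)/6-.5+180,z)
L=f(474,109,.078);R=f(634,130,.078);print("L",L.round(4),"R",R.round(4),np.linalg.norm(L-R),np.arctan2(-(L-R)[0],(L-R)[1]))
print("side",g(315,177,.078).round(4),g(357,276,.078).round(4))
H=np.array([f(*p,.014) for p in [(424,65),(694,97),(685,202),(411,171)]]);print("H",H.mean(0).round(4),H.round(3))
e=(H[0]+H[3]-H[1]-H[2])/2;yaw=np.arctan2(-e[0],e[1]);print(yaw,np.linalg.norm(e))
u=e/np.linalg.norm(e);print("seats",(H.mean(0)+.06*u).round(4),(H.mean(0)-.06*u).round(4))
T=np.array([f(*p,.018) for p in [(60,52),(290,80),(280,194),(42,165)]]);print("T",T.mean(0).round(4),T.round(3))
```

```text
L [0.4505 0.1005 0.078 ] R [ 0.4354 -0.018   0.078 ] 0.11952804286661775 -0.126462175002993
side [0.4484 0.0974 0.078 ] [ 0.4349 -0.0208  0.078 ]
H [0.4426 0.038  0.014 ] [[ 0.496  0.138  0.014]
 [ 0.472 -0.071  0.014]
 [ 0.39  -0.063  0.014]
 [ 0.413  0.148  0.014]]
-0.11085489984096014 0.21131981445974732
seats [0.4493 0.0976 0.014 ] [ 0.436  -0.0216  0.014 ]
T [0.4488 0.3358 0.018 ] [[0.504 0.422 0.018]
 [0.483 0.242 0.018]
 [0.394 0.248 0.018]
 [0.415 0.432 0.018]]
```

```bash
python3 -m crank '{"delta_pos":[[0.3,-0.45,0],[0.6,-0.89,0],[0.6,-0.89,0]],"twist":[[0,0,0.028],[0,0,0.056],[0,0,0.056]],"grip":[0,0,0]}' 
python3 -m crank '{"delta_pos":[[0.3,-0.45,0],[0.6,-0.89,0],[0.6,-0.89,0]],"twist":[[0,0,0],[0,0,0],[0,0,0]],"grip":[0,0,0]}' 
python3 -m crank '{"delta_pos":[[0.3,-0.45,0],[0.6,-0.89,0],[0.6,-0.89,0]],"twist":[[0,0,0],[0,0,0],[0,0,0]],"grip":[0,0,0]}'
```

```text
clock: 1.5
ee_pos: [0.2112, 0.452, 0.2565]
ee_rot: [0.0, 0.061, 0.998, -0.0]
wrist_force: [-0.5, 0.6, -0.1]
gripper_width: 0.0853
gripper_force: 0.0
clock: 1.8
ee_pos: [0.2592, 0.3811, 0.2565]
ee_rot: [0.0, 0.063, 0.998, -0.0]
wrist_force: [-0.4, 0.6, 0.8]
gripper_width: 0.0856
gripper_force: 0.0
clock: 2.1
ee_pos: [0.3073, 0.3103, 0.2565]
ee_rot: [0.0, 0.063, 0.998, -0.0]
wrist_force: [-0.1, 0.6, 0.4]
gripper_width: 0.0857
gripper_force: 0.0
```

```bash
python3 -m crank '{"delta_pos":[[0.3,-0.45,0],[0.6,-0.89,0],[0.6,-0.89,0]],"twist":[[0,0,0],[0,0,0],[0,0,0]],"grip":[0,0,0]}' 
python3 -m crank '{"delta_pos":[[0.3,-0.45,0],[0.6,-0.89,0],[0.6,-0.89,0]],"twist":[[0,0,0],[0,0,0],[0,0,0]],"grip":[0,0,0]}' 
python3 -m crank '{"delta_pos":[[0.3,-0.45,0],[0.6,-0.89,0],[0.6,-0.89,0]],"twist":[[0,0,0],[0,0,0],[0,0,0]],"grip":[0,0,0]}' 
python3 -m crank '{"delta_pos":[[0,0,-0.5],[0,0,-1],[0,0,-1],[0,0,-1]],"twist":[[0,0,0],[0,0,0],[0,0,0],[0,0,0]],"grip":[0,0,0,0]}'
python3 - <<'E'
from h import *
import cv2
for n,(a,b,c,d) in {"top":(160,250,270,430),"side":(130,280,230,400)}.items():
    im=get_image(n)[a:b,c:d,::-1]; cv2.imwrite(f"pics/{n}1.png",im)
A=cv2.imread("pics/top1.png");B=cv2.imread("pics/side1.png")
B=cv2.resize(B,None,fx=3,fy=3);A=cv2.resize(A,(510,287));A=A[:150+137]
cv2.imwrite("pics/c1.png",cv2.resize(np.vstack([A[:140*2],B]),None,fx=.8,fy=.8))
print(observe()["ee_pos"])
E
```

```text
clock: 2.4
ee_pos: [0.3553, 0.2393, 0.2564]
ee_rot: [0.0, 0.063, 0.998, -0.0]
wrist_force: [-0.3, -0.6, 0.3]
gripper_width: 0.0855
gripper_force: 0.0
clock: 2.7
ee_pos: [0.4034, 0.1683, 0.2563]
ee_rot: [0.0, 0.063, 0.998, -0.0]
wrist_force: [-0.2, 0.1, 0.6]
gripper_width: 0.0853
gripper_force: 0.0
clock: 3.0
ee_pos: [0.4514, 0.0973, 0.2561]
ee_rot: [0.0, 0.062, 0.998, -0.0]
wrist_force: [-0.2, 0.2, -0.7]
gripper_width: 0.0854
gripper_force: 0.0
clock: 3.4
ee_pos: [0.4495, 0.0998, 0.1772]
ee_rot: [-0.0, 0.06, 0.998, 0.0]
wrist_force: [-0.3, 0.6, 0.6]
gripper_width: 0.0856
gripper_force: 0.0
[0.45018327 0.09936834 0.17824627]
```

View pics/c1.png

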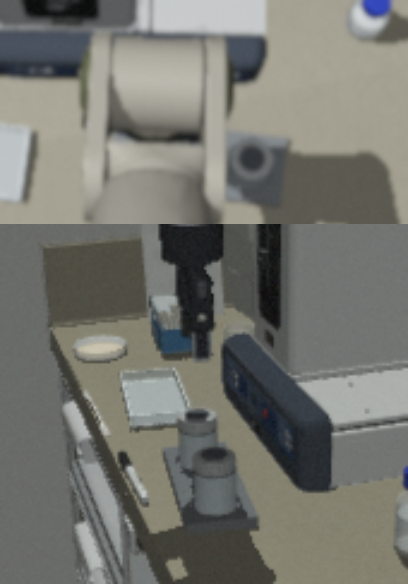

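The top view is blocked by the arm. The side view shows the open gripper at (203,330) directly above the left jar at (197,430), clear of everything. I'll descend in two calls.

```bash
python3 -m crank '{"delta_pos":[[0,0,-0.3],[0,0,-0.6],[0,0,-0.85],[0,0,-1],[0,0,-1]],"twist":[[0,0,0],[0,0,0],[0,0,0],[0,0,0],[0,0,0]],"grip":[0,0,0,0,0]}' 
python3 -m crank '{"delta_pos":[[0,0,-0.15],[0,0,-0.3],[0,0,-0.45],[0,0,-0.6],[0,0,-0.6]],"twist":[[0,0,0],[0,0,0],[0,0,0],[0,0,0],[0,0,0]],"grip":[0,0,0,0,0]}'
python3 - <<'E'
from h import *
import cv2
im=get_image("side")[170:270,260:370,::-1]
cv2.imwrite("pics/s2.png",cv2.resize(im,None,fx=5,fy=5,interpolation=cv2.INTER_CUBIC));print(observe()["ee_pos"])
E
```

```text
clock: 4.0
ee_pos: [0.4497, 0.0988, 0.0966]
ee_rot: [0.0, 0.061, 0.998, 0.0]
wrist_force: [-0.4, -0.6, 1.4]
gripper_width: 0.0858
gripper_force: 0.0
clock: 4.5
ee_pos: [0.4499, 0.0987, 0.0489]
ee_rot: [0.0, 0.061, 0.998, 0.0]
wrist_force: [-0.2, -0.2, -0.1]
gripper_width: 0.085
gripper_force: 0.0
[0.45009819 0.09870387 0.04938809]
```

View pics/s2.png

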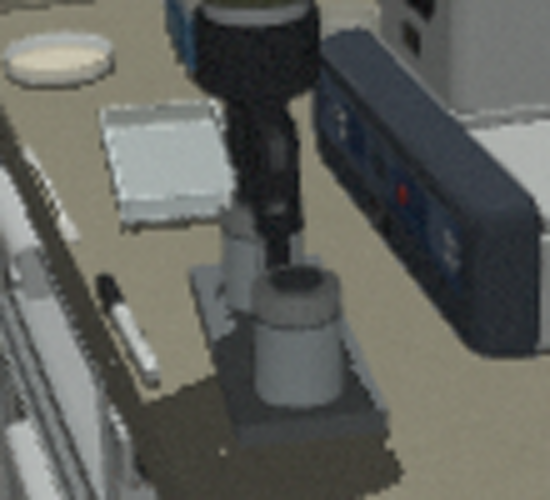

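The view shows a finger in front of the left jar (around (278,230)), in line with its axis and clear of the right jar. I'll close the gripper now.

```bash
python3 -m crank '{"delta_pos":[[0,0,0],[0,0,0],[0,0,0],[0,0,0],[0,0,0],[0,0,0],[0,0,0],[0,0,0]],"twist":[[0,0,0],[0,0,0],[0,0,0],[0,0,0],[0,0,0],[0,0,0],[0,0,0],[0,0,0]],"grip":[0.3,0.4,0.6,1,1,1,1,1]}' 50
python3 - <<'E'
from h import *
s=observe();print(s["ee_pos"],s["wrist_force"],s["ft_torque"],s["tau"])
E
```

```text
clock: 5.35
ee_pos: [0.45, 0.0989, 0.0495]
ee_rot: [0.001, 0.061, 0.998, 0.0]
wrist_force: [-1.2, 3.1, 10.7]
gripper_width: 0.0494
gripper_force: 50.6
[0.44997111 0.09890331 0.04953928] [-1.16010631  3.10493588 10.65067748] [0.51726133 0.25470183 0.0660063 ] [ -1.43009149 -36.57583594 -11.47488892  -0.48170663  -0.37325079
   0.04254918]
```

```bash
python3 -m crank '{"delta_pos":[[0,0,0.03],[0,0,0.1],[0,0,0.25],[0,0,0.4],[0,0,0.55],[0,0,0.7],[0,0,0.85],[0,0,0.95],[0,0,1],[0,0,1]],"twist":[[0,0,0],[0,0,0],[0,0,0],[0,0,0],[0,0,0],[0,0,0],[0,0,0],[0,0,0],[0,0,0],[0,0,0]],"grip":[1,1,1,1,1,1,1,1,1,1]}'
for i in 1 2 3; do python3 -m crank '{"delta_pos":[[0,0,0],[0,0,0],[0,0,0],[0,0,0],[0,0,0]],"twist":[[0,0,0],[0,0,0],[0,0,0],[0,0,0],[0,0,0]],"grip":[1,1,1,1,1]}'; done
python3 - <<'E'
from h import *
import cv2
im=get_image("side")[120:270,250:380,::-1]
cv2.imwrite("pics/s3.png",cv2.resize(im,None,fx=4,fy=4,interpolation=cv2.INTER_CUBIC))
s=observe();print(s["ee_pos"],s["wrist_force"],s["ft_torque"],s["tau"])
E
```

```text
clock: 6.35
ee_pos: [0.4493, 0.0985, 0.1285]
ee_rot: [0.0, 0.061, 0.998, -0.0]
wrist_force: [0.2, 0.5, -5.1]
gripper_width: 0.0497
gripper_force: 53.1
clock: 6.85
ee_pos: [0.4493, 0.0986, 0.1282]
ee_rot: [-0.0, 0.061, 0.998, -0.0]
wrist_force: [-0.5, 0.1, -5.1]
gripper_width: 0.0494
gripper_force: 53.1
clock: 7.35
ee_pos: [0.4494, 0.0986, 0.1283]
ee_rot: [-0.0, 0.061, 0.998, -0.0]
wrist_force: [0.4, -0.2, -5.4]
gripper_width: 0.0495
gripper_force: 53.1
clock: 7.85
ee_pos: [0.4494, 0.0986, 0.1283]
ee_rot: [-0.0, 0.061, 0.998, -0.0]
wrist_force: [-0.0, 0.6, -5.2]
gripper_width: 0.0496
gripper_force: 53.1
[0.44940015 0.09857569 0.12833278] [ 0.39515163 -0.38331884 -5.36898553] [-0.03008376 -0.03829173 -0.01168755] [-1.56535152e-03 -4.08229637e+01 -1.83222306e+01 -4.17279816e-04
  5.77234692e-03 -1.78639567e-06]
```

View pics/s3.png

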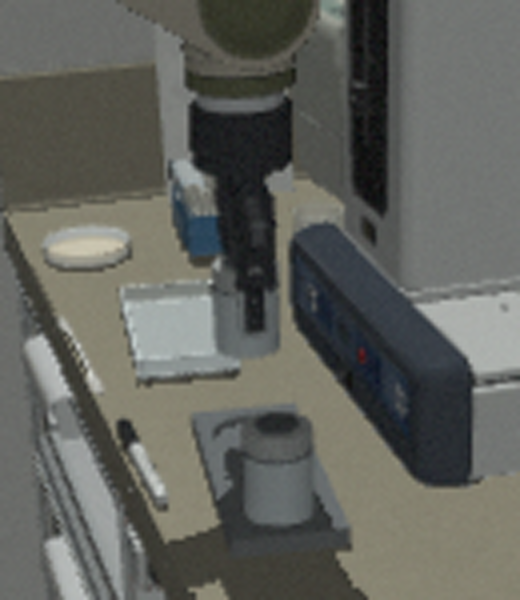

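The picture shows the left jar held upright at about (247,320), well clear of its empty seat. It weighs about 5.3 N, or 0.54 kg, so it is probably the heavy one. I'll set it back gently.

```bash
python3 -m crank '{"delta_pos":[[0,0,-0.1],[0,0,-0.25],[0,0,-0.4],[0,0,-0.55],[0,0,-0.7],[0,0,-0.8],[0,0,-0.88],[0,0,-0.92],[0,0,-0.94],[0,0,-0.95],[0,0,-0.95]],"twist":[[0,0,0],[0,0,0],[0,0,0],[0,0,0],[0,0,0],[0,0,0],[0,0,0],[0,0,0],[0,0,0],[0,0,0],[0,0,0]],"grip":[1,1,1,1,1,1,1,1,1,1,1]}'
python3 -m crank '{"delta_pos":[[0,0,-0.01],[0,0,-0.02],[0,0,-0.03],[0,0,-0.03]],"twist":[[0,0,0],[0,0,0],[0,0,0],[0,0,0]],"grip":[1,1,1,1]}'
```

```text
clock: 9.0
ee_pos: [0.4495, 0.0986, 0.0525]
ee_rot: [0.0, 0.061, 0.998, 0.0]
wrist_force: [0.1, 0.2, -5.7]
gripper_width: 0.0496
gripper_force: 53.0
clock: 9.4
ee_pos: [0.4493, 0.0986, 0.0499]
ee_rot: [-0.0, 0.061, 0.998, 0.0]
wrist_force: [-0.3, 0.0, -5.7]
gripper_width: 0.0493
gripper_force: 53.0
```

```bash
python3 -m crank '{"delta_pos":[[0,0,-0.005],[0,0,-0.01],[0,0,-0.01]],"twist":[[0,0,0],[0,0,0],[0,0,0]],"grip":[1,1,1]}'
python3 -m crank '{"delta_pos":[[0,0,-0.005],[0,0,-0.01],[0,0,-0.01]],"twist":[[0,0,0],[0,0,0],[0,0,0]],"grip":[1,1,1]}'
```

```text
clock: 9.7
ee_pos: [0.4494, 0.0986, 0.0496]
ee_rot: [0.0, 0.061, 0.998, -0.0]
wrist_force: [-3.4, -0.6, 4.8]
gripper_width: 0.0493
gripper_force: 53.9
clock: 10.0
ee_pos: [0.4494, 0.0986, 0.0495]
ee_rot: [0.001, 0.061, 0.998, -0.0]
wrist_force: [-6.0, -0.3, 17.0]
gripper_width: 0.0497
gripper_force: 55.0
```

```bash
python3 -m crank '{"delta_pos":[[0,0,0.01],[0,0,0.01],[0,0,0.01],[0,0,0.01],[0,0,0.01],[0,0,0.01],[0,0,0.01]],"twist":[[0,0,0],[0,0,0],[0,0,0],[0,0,0],[0,0,0],[0,0,0],[0,0,0]],"grip":[1,0.35,0.2,0,0,0,0]}'
python3 -m crank '{"delta_pos":[[0,0,0.1],[0,0,0.3],[0,0,0.6],[0,0,1],[0,0,1]],"twist":[[0,0,0],[0,0,0],[0,0,0],[0,0,0],[0,0,0]],"grip":[0,0,0,0,0]}'
python3 -m crank '{"delta_pos":[[-0.04,-0.37,0.3],[-0.09,-0.74,0.4],[-0.09,-0.74,0.4]],"twist":[[0,0,0],[0,0,0],[0,0,0]],"grip":[0,0,0]}'
python3 -m crank '{"delta_pos":[[-0.04,-0.37,0],[-0.09,-0.74,0],[-0.09,-0.74,0],[-0.09,-0.74,0]],"twist":[[0,0,0],[0,0,0],[0,0,0],[0,0,0]],"grip":[0,0,0,0]}'
python3 - <<'E'
from h import *
import cv2
im=get_image("side")[120:270,250:380,::-1]
im2=get_image("top")[180:255,290:410,::-1]
cv2.imwrite("pics/s4.png",np.hstack([cv2.resize(im,None,fx=3,fy=3,interpolation=cv2.INTER_CUBIC),cv2.resize(np.pad(im2,((0,38),(0,0),(0,0)))[:112],(390,450))]))
s=observe();print(s["ee_pos"],s["wrist_force"])
E
```

```text
clock: 10.7
ee_pos: [0.4494, 0.0986, 0.0491]
ee_rot: [-0.0, 0.061, 0.998, -0.0]
wrist_force: [-0.2, -1.3, 0.7]
gripper_width: 0.0851
gripper_force: 0.0
clock: 11.2
ee_pos: [0.4509, 0.0986, 0.1328]
ee_rot: [0.004, 0.061, 0.998, 0.0]
wrist_force: [0.1, 0.3, -0.5]
gripper_width: 0.0855
gripper_force: 0.0
clock: 11.5
ee_pos: [0.4423, 0.0372, 0.1621]
ee_rot: [0.001, 0.062, 0.998, -0.0]
wrist_force: [-0.5, 1.4, -0.5]
gripper_width: 0.0855
gripper_force: 0.0
clock: 11.9
ee_pos: [0.4348, -0.0196, 0.1608]
ee_rot: [-0.0, 0.061, 0.998, 0.0]
wrist_force: [0.5, 0.5, -0.3]
gripper_width: 0.0857
gripper_force: 0.0
[ 0.43486283 -0.01898553  0.16088036] [ 0.21173931 -1.08369621 -0.25678942]
```

View pics/s4.png

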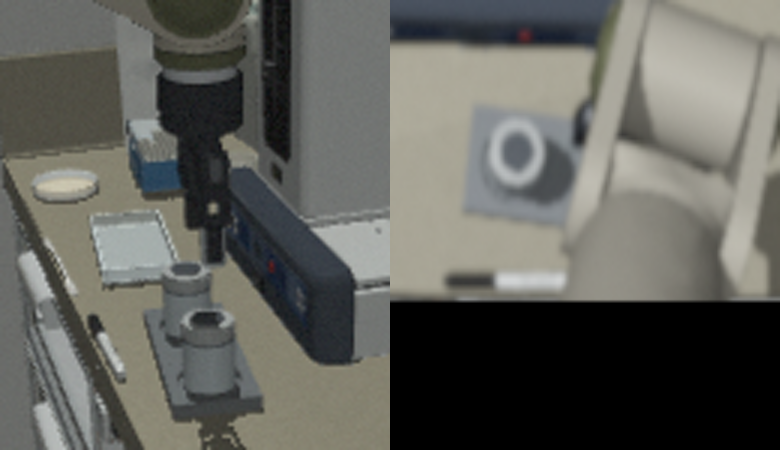

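The left jar stands upright in its seat (side (186,298), top (517,153)), and the gripper is above the right jar. I'll descend, grasp and lift.

```bash
python3 -m crank '{"delta_pos":[[0,0,-0.3],[0,0,-0.55],[0,0,-0.75],[0,0,-0.9],[0,0,-1],[0,0,-1]],"twist":[[0,0,0],[0,0,0],[0,0,0],[0,0,0],[0,0,0],[0,0,0]],"grip":[0,0,0,0,0,0]}' 
python3 -m crank '{"delta_pos":[[0,0,-0.15],[0,0,-0.3],[0,0,-0.4],[0,0,-0.4]],"twist":[[0,0,0],[0,0,0],[0,0,0],[0,0,0]],"grip":[0,0,0,0]}' 
python3 -m crank '{"delta_pos":[[0,0,0],[0,0,0],[0,0,0],[0,0,0],[0,0,0],[0,0,0],[0,0,0],[0,0,0]],"twist":[[0,0,0],[0,0,0],[0,0,0],[0,0,0],[0,0,0],[0,0,0],[0,0,0],[0,0,0]],"grip":[0.3,0.4,0.6,1,1,1,1,1]}' 50
```

```text
clock: 12.6
ee_pos: [0.4347, -0.0191, 0.0804]
ee_rot: [-0.001, 0.06, 0.998, 0.0]
wrist_force: [-0.5, -0.3, -0.3]
gripper_width: 0.0853
gripper_force: 0.0
clock: 13.0
ee_pos: [0.4348, -0.0196, 0.0488]
ee_rot: [-0.001, 0.061, 0.998, 0.0]
wrist_force: [0.7, 0.5, -0.1]
gripper_width: 0.0854
gripper_force: 0.0
clock: 13.8
ee_pos: [0.4353, -0.0198, 0.0499]
ee_rot: [0.001, 0.061, 0.998, -0.0]
wrist_force: [-0.8, 1.0, 8.6]
gripper_width: 0.0496
gripper_force: 50.9
```

```bash
python3 -m crank '{"delta_pos":[[0,0,0.03],[0,0,0.1],[0,0,0.25],[0,0,0.4],[0,0,0.55],[0,0,0.7],[0,0,0.85],[0,0,0.95],[0,0,1],[0,0,1]],"twist":[[0,0,0],[0,0,0],[0,0,0],[0,0,0],[0,0,0],[0,0,0],[0,0,0],[0,0,0],[0,0,0],[0,0,0]],"grip":[1,1,1,1,1,1,1,1,1,1]}'
for i in 1 2 3; do python3 -m crank '{"delta_pos":[[0,0,0],[0,0,0],[0,0,0],[0,0,0],[0,0,0]],"twist":[[0,0,0],[0,0,0],[0,0,0],[0,0,0],[0,0,0]],"grip":[1,1,1,1,1]}'; done
```

```text
clock: 14.8
ee_pos: [0.435, -0.0199, 0.1294]
ee_rot: [0.0, 0.061, 0.998, -0.0]
wrist_force: [-0.1, 0.4, -2.7]
gripper_width: 0.0494
gripper_force: 52.2
clock: 15.3
ee_pos: [0.4349, -0.0198, 0.129]
ee_rot: [-0.0, 0.061, 0.998, 0.0]
wrist_force: [-0.1, -0.3, -1.4]
gripper_width: 0.0497
gripper_force: 52.2
clock: 15.8
ee_pos: [0.435, -0.0198, 0.1291]
ee_rot: [-0.0, 0.061, 0.998, -0.0]
wrist_force: [-0.7, 0.1, -2.7]
gripper_width: 0.0493
gripper_force: 52.2
clock: 16.3
ee_pos: [0.435, -0.0198, 0.1291]
ee_rot: [0.0, 0.061, 0.998, 0.0]
wrist_force: [0.4, 0.1, -1.8]
gripper_width: 0.0497
gripper_force: 52.2
```

The right jar weighs about 2.2 N, or 0.22 kg, so the left one is the heavier. I'll put the right jar back.

```bash
python3 -m crank '{"delta_pos":[[0,0,-0.1],[0,0,-0.25],[0,0,-0.4],[0,0,-0.55],[0,0,-0.7],[0,0,-0.8],[0,0,-0.88],[0,0,-0.92],[0,0,-0.95],[0,0,-0.97],[0,0,-0.98],[0,0,-0.98]],"twist":[[0,0,0],[0,0,0],[0,0,0],[0,0,0],[0,0,0],[0,0,0],[0,0,0],[0,0,0],[0,0,0],[0,0,0],[0,0,0],[0,0,0]],"grip":[1,1,1,1,1,1,1,1,1,1,1,1]}'
python3 -m crank '{"delta_pos":[[0,0,-0.005],[0,0,-0.01],[0,0,-0.01]],"twist":[[0,0,0],[0,0,0],[0,0,0]],"grip":[1,1,1]}'
```

```text
clock: 17.5
ee_pos: [0.435, -0.0198, 0.0508]
ee_rot: [0.0, 0.061, 0.998, -0.0]
wrist_force: [0.9, 0.5, -2.2]
gripper_width: 0.0494
gripper_force: 52.2
clock: 17.8
ee_pos: [0.435, -0.0198, 0.05]
ee_rot: [0.0, 0.061, 0.998, -0.0]
wrist_force: [0.3, -0.7, -1.7]
gripper_width: 0.0492
gripper_force: 52.3
```

```bash
python3 -m crank '{"delta_pos":[[0,0,-0.005],[0,0,-0.01],[0,0,-0.01]],"twist":[[0,0,0],[0,0,0],[0,0,0]],"grip":[1,1,1]}'
```

```text
clock: 18.1
ee_pos: [0.435, -0.0198, 0.0499]
ee_rot: [0.0, 0.061, 0.998, -0.0]
wrist_force: [-4.4, 1.0, 12.1]
gripper_width: 0.0498
gripper_force: 53.5
```

```bash
python3 -m crank '{"delta_pos":[[0,0,0.01],[0,0,0.01],[0,0,0.01],[0,0,0.01],[0,0,0.01],[0,0,0.01],[0,0,0.01]],"twist":[[0,0,0],[0,0,0],[0,0,0],[0,0,0],[0,0,0],[0,0,0],[0,0,0]],"grip":[1,0.35,0.2,0,0,0,0]}'
python3 -m crank '{"delta_pos":[[0,0,0.1],[0,0,0.3],[0,0,0.6],[0,0,1],[0,0,1]],"twist":[[0,0,0],[0,0,0],[0,0,0],[0,0,0],[0,0,0]],"grip":[0,0,0,0,0]}'
python3 -m crank '{"delta_pos":[[0.04,0.37,0.3],[0.09,0.74,0.4],[0.09,0.74,0.4]],"twist":[[0,0,0],[0,0,0],[0,0,0]],"grip":[0,0,0]}'
python3 -m crank '{"delta_pos":[[0.04,0.37,0],[0.09,0.74,0],[0.09,0.74,0],[0.09,0.74,0]],"twist":[[0,0,0],[0,0,0],[0,0,0],[0,0,0]],"grip":[0,0,0,0]}'
python3 -m crank '{"delta_pos":[[0,0,-0.3],[0,0,-0.55],[0,0,-0.75],[0,0,-0.9],[0,0,-0.9]],"twist":[[0,0,0],[0,0,0],[0,0,0],[0,0,0],[0,0,0]],"grip":[0,0,0,0,0]}'
python3 - <<'E'
from h import *
import cv2
im=get_image("side")[120:270,250:380,::-1]
im2=get_image("top")[180:255,290:410,::-1]
cv2.imwrite("pics/s5.png",np.hstack([cv2.resize(im,None,fx=3,fy=3,interpolation=cv2.INTER_CUBIC),cv2.resize(np.pad(im2,((0,38),(0,0),(0,0)))[:112],(390,450))]))
s=observe();print(s["ee_pos"],s["wrist_force"])
E
```

```text
clock: 18.8
ee_pos: [0.435, -0.0198, 0.0499]
ee_rot: [-0.0, 0.061, 0.998, -0.0]
wrist_force: [0.1, -0.2, 0.0]
gripper_width: 0.0854
gripper_force: 0.0
clock: 19.3
ee_pos: [0.4364, -0.0202, 0.1335]
ee_rot: [0.003, 0.061, 0.998, -0.001]
wrist_force: [0.7, -0.1, 0.1]
gripper_width: 0.0854
gripper_force: 0.0
clock: 19.6
ee_pos: [0.4424, 0.0415, 0.1629]
ee_rot: [0.001, 0.06, 0.998, 0.0]
wrist_force: [-0.1, -0.0, -0.4]
gripper_width: 0.0851
gripper_force: 0.0
clock: 20.0
ee_pos: [0.4491, 0.0984, 0.1615]
ee_rot: [-0.0, 0.06, 0.998, -0.0]
wrist_force: [-0.7, -0.5, 0.3]
gripper_width: 0.085
gripper_force: 0.0
clock: 20.5
ee_pos: [0.4486, 0.0975, 0.0886]
ee_rot: [-0.002, 0.062, 0.998, -0.0]
wrist_force: [-0.3, -0.6, -0.3]
gripper_width: 0.0854
gripper_force: 0.0
[0.44944847 0.09780523 0.0900873 ] [-0.45802803  0.68639984  0.46497458]
```

View pics/s5.png

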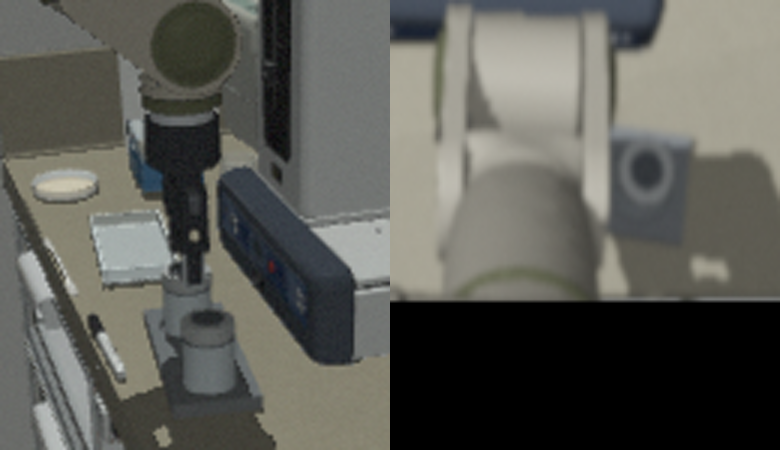

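The right jar stands upright in its seat (side (208,350), top (647,172)), and the open gripper straddles the left jar. I'll grasp it and lift.

```bash
python3 -m crank '{"delta_pos":[[0,0,-0.15],[0,0,-0.3],[0,0,-0.42],[0,0,-0.5],[0,0,-0.5]],"twist":[[0,0,0],[0,0,0],[0,0,0],[0,0,0],[0,0,0]],"grip":[0,0,0,0,0]}' 
python3 -m crank '{"delta_pos":[[0,0,0],[0,0,0],[0,0,0],[0,0,0],[0,0,0],[0,0,0],[0,0,0],[0,0,0]],"twist":[[0,0,0],[0,0,0],[0,0,0],[0,0,0],[0,0,0],[0,0,0],[0,0,0],[0,0,0]],"grip":[0.3,0.4,0.6,1,1,1,1,1]}' 55
python3 -m crank '{"delta_pos":[[0,0,0.03],[0,0,0.1],[0,0,0.25],[0,0,0.4],[0,0,0.55],[0,0,0.7],[0,0,0.85],[0,0,0.95],[0,0,1],[0,0,1]],"twist":[[0,0,0],[0,0,0],[0,0,0],[0,0,0],[0,0,0],[0,0,0],[0,0,0],[0,0,0],[0,0,0],[0,0,0]],"grip":[1,1,1,1,1,1,1,1,1,1]}'
python3 -m crank '{"delta_pos":[[0,0,0.05],[0,0,0.15],[0,0,0.22],[0,0,0.22],[0,0,0.22]],"twist":[[0,0,0],[0,0,0],[0,0,0],[0,0,0],[0,0,0]],"grip":[1,1,1,1,1]}'
python3 - <<'E'
from h import *
ps=[]
for n in("top","side"):
    for i in range(3):
        r=search_frame(n,"tray"); print(n,[(np.round(d["xyz"],3),round(d["score"],2)) for d in r[:1]])
E
```

```text
clock: 21.1
ee_pos: [0.4492, 0.0984, 0.0496]
ee_rot: [-0.0, 0.061, 0.998, -0.0]
wrist_force: [0.2, -0.3, -0.4]
gripper_width: 0.0856
gripper_force: 0.0
clock: 21.9
ee_pos: [0.4496, 0.0985, 0.0507]
ee_rot: [0.001, 0.061, 0.998, -0.0]
wrist_force: [-1.8, -0.1, 7.8]
gripper_width: 0.049
gripper_force: 56.4
clock: 22.9
ee_pos: [0.4493, 0.0986, 0.1301]
ee_rot: [0.0, 0.061, 0.998, 0.0]
wrist_force: [0.8, -0.7, -6.3]
gripper_width: 0.0491
gripper_force: 58.2
clock: 23.4
ee_pos: [0.4493, 0.0986, 0.1476]
ee_rot: [0.0, 0.061, 0.998, 0.0]
wrist_force: [0.8, 0.3, -6.0]
gripper_width: 0.0493
gripper_force: 58.2
top [(array([0.451, 0.344, 0.002]), 0.62)]
top [(array([0.451, 0.344, 0.002]), 0.62)]
top [(array([0.451, 0.344, 0.002]), 0.62)]
side [(array([0.447, 0.347, 0.005]), 0.92)]
side [(array([0.447, 0.347, 0.005]), 0.92)]
side [(array([0.447, 0.347, 0.005]), 0.92)]
```

```bash
python3 -m crank '{"delta_pos":[[0,0.08,0],[0,0.25,0],[0,0.5,0],[0,0.75,0],[0,1,0]],"twist":[[0,0,0],[0,0,0],[0,0,0],[0,0,0],[0,0,0]],"grip":[1,1,1,1,1]}'
python3 -m crank '{"delta_pos":[[0,0.25,0],[0,0.5,0],[0,0.75,0],[0,1,0]],"twist":[[0,0,0],[0,0,0],[0,0,0],[0,0,0]],"grip":[1,1,1,1]}'
python3 -m crank '{"delta_pos":[[0,0.25,0],[0,0.5,0],[0,0.75,0],[0,0.92,0],[0,1,0],[0,1,0],[0,1,0],[0,1,0],[0,1,0],[0,1,0]],"twist":[[0,0,0],[0,0,0],[0,0,0],[0,0,0],[0,0,0],[0,0,0],[0,0,0],[0,0,0],[0,0,0],[0,0,0]],"grip":[1,1,1,1,1,1,1,1,1,1]}'
python3 - <<'E'
from h import *
import cv2
im=get_image("side")[120:270,230:350,::-1]
im2=get_image("top")[150:250,180:400,::-1]
a=cv2.resize(im,None,fx=3,fy=3,interpolation=cv2.INTER_CUBIC);b=cv2.resize(im2,None,fx=2,fy=2)
cv2.imwrite("pics/s6.png",np.hstack([a,np.pad(b,((0,250),(0,0),(0,0)))]))
for n in("top","side"):
    for k in("jar_left","jar_right","tray"):print(n,k,[(np.round(d["xyz"],3),round(d["score"],2)) for d in search_frame(n,k)[:2]])
E
```

```text
clock: 24.2
ee_pos: [0.4492, 0.1797, 0.1475]
ee_rot: [-0.0, 0.061, 0.998, 0.0]
wrist_force: [-0.4, -0.2, -5.5]
gripper_width: 0.0495
gripper_force: 58.3
clock: 24.6
ee_pos: [0.4491, 0.2599, 0.1474]
ee_rot: [-0.0, 0.061, 0.998, 0.0]
wrist_force: [0.6, -0.8, -5.6]
gripper_width: 0.0493
gripper_force: 58.3
clock: 25.6
ee_pos: [0.4495, 0.3382, 0.1476]
ee_rot: [0.0, 0.061, 0.998, -0.0]
wrist_force: [-0.6, 0.5, -5.6]
gripper_width: 0.0491
gripper_force: 58.4
top jar_left []
top jar_right [(array([ 0.432, -0.017,  0.076]), 0.82)]
top tray [(array([0.459, 0.269, 0.003]), 0.71)]
side jar_left [(array([0.432, 0.322, 0.134]), 0.52)]
side jar_right [(array([ 0.433, -0.04 ,  0.052]), 0.77), (array([ 0.422, -0.01 ,  0.014]), 0.69)]
side tray [(array([0.45 , 0.335, 0.001]), 0.91)]
```

View pics/s6.png

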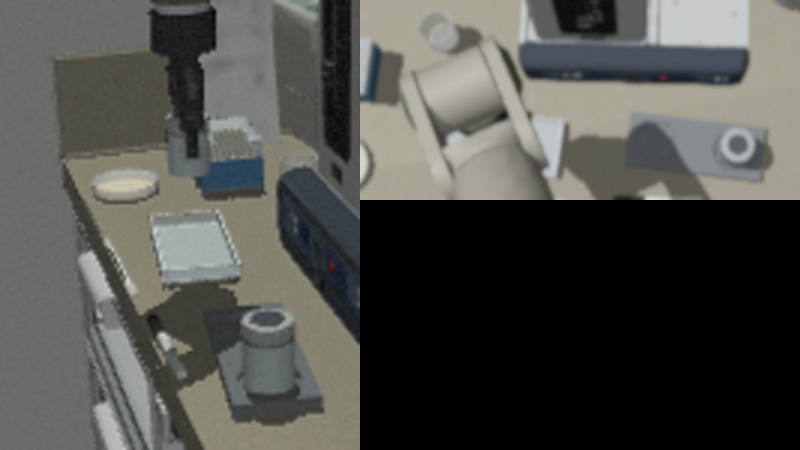

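The heavy left jar hangs upright at (188,145) above the tray (centre about (197,247)), and the right jar stands in its seat at (268,350). The tray hasn't moved, so I'm handing in.

```bash
python3 -c "
from station import *
print(job_done())"
```

```text
the job is handed in; nothing more can be done
None
```

The left jar is the heavier one (about 0.55 kg against about 0.22 kg); I handed the job in with it held upright and still over the middle of the tray, underside about 0.1 m above the worktop, and the right jar standing back in its own seat.

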